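# Take and store a height reading on a bench comparator

## Robot

A 6-joint arm with a two-finger parallel gripper is mounted at the origin on a cart in front of the work surface, level with it; the furniture and walls round the work are solid. World frame = base frame: x ahead of the robot, y to its left, z up, the work surface at z = 0. Lengths are in m, angles in rad, forces in N, time in s.
With the tool pointing down it reaches from about 0.375 to 0.75 m from the base axis. Payload 9 kg.
Tool frame: the origin (TCP) lies midway between the tips of the shut fingers; the grasp point (between the pads) lies 19 mm behind it; z points along the fingers, y is the line along which they close (so a half turn about z gives the same grasp; the last joint's range is limited). The gripper opens to 85 mm and grips with 20 to 120 N. Pads are 22 mm wide; open, the fingers measure 114 mm over their backs; the gripper's body (76 mm by 85 mm) begins 54 mm behind the grasp point. The pads swing forward as they close: fully open they stand 13 mm farther back than shut.
Start: joints at [0.948, 0.104, 0.097, 1.564, 0, 1.353], TCP at [0.236, 0.552, 0.196] pointing down, gripper open.
Joint ranges: [-2.99, 2.99], [-0.84, 1.86], [-1.1, 1.16], [-1.84, 2.11], [-1.51, 1.56], [-3.14, 3.14]. Speed limits (rad/s): [2.22, 2.22, 2.57, 3.14, 3.14, 3.14].

## Interface

Orientations are given as a rotation vector (axis times angle).
In Python, from station import get_obs, camera, workorder gives the robot as it stands.
- The arm moves only by the shell command python3 -m crank 'ROWS'. ROWS is JSON, a list that holds one entry, the list of rows, each a list of 7 numbers: the turn, a rotation vector about the tool's x, y, z normalised to -1 to 1, where 1 is 45 degrees, then the shift along the tool's x, y, z normalised to -1 to 1, where 1 is 0.5 m, then the gripper command: -1 is fully open, 1 is shut, values between are in proportion. In form: [[[wx, wy, wz, dx, dy, dz, gripper], ...]]. A call has 1 to 12 rows; each row is the pose to reach, as a shift and turn from the pose commanded when the call began, along the tool's axes at that moment; what a row does not reach only later rows make up. A row lasts 1/12 s, in which the tool goes at most 41.7 mm and 7.16 degrees, less where a joint would pass 70% of its speed; a pose out of reach is approached as far as the arm can. A call with a number of a shift or a turn outside -1 to 1 is refused whole. A call with a gripper value outside its range is refused whole. The fingers move at their own pace and stop on an object; the grip force is fixed at half the most. Time passes only in rows, so rows that repeat a pose let the fingers close. It gives the time, the measured TCP pose, the force, the opening and the grip force at its end, in the units of the state.
- get_obs(): the state, without advancing time (a new reading comes with each control period).
- camera(name): name is "side" or "top" or "wrist"; returns a dict with "pixels" (400x640x3 uint8, red, green, blue), "depth" (400x640 float32, m along the optical axis (not along the pixel's ray), 0 where there is no reading), "intrinsics" (3x3 intrinsics, pixels), "R" (3x3) and "t" (3): a world point X has camera coordinates R X + t. Camera axes: x right, y down, z forward; pixel columns grow to the right and rows downward; lengths in m; the calibration is good to about 2 mm. A picture is of the moment at which its call begins.
- workorder.close_job(): hands the job in; it is judged then, once.
The state is a dict: "clock": time; "joints": joint angles; "qd": joint speeds; "effort": joint torques, N m; "ee_pos": TCP position; "eef_rot": TCP orientation; "wrist_force": force on the tool from outside, world axes, zero at the start; "moment": the same for the moment, N m; "finger_gap": opening from 0.0 (shut) to 1.0 (fully open); "gripper_force": force on a finger pad.
Only numpy, scipy, OpenCV 4.12 (cv2) and the standard library are available. Lean on these libraries where they do the work, as an engineer would, in place of code of your own. Each camera call takes 0.05 s, during which the arm holds its last target. There are 200 camera calls.

## Task

The turned hub is waiting on the table of the bench comparator with the measuring foot raised above it. Lower the lift lever on the right of the gauge's arm all the way down, so that the foot comes down onto the hub, and then store the reading: push the spring-centred switch at the front of the gauge over to the right, hold it there for about a second and let it spring back upright. Never push the switch to the left, which would wipe the gauge's zero; leave the hub where it lies and do not disturb the other things.

Things in the scene. Friction and masses are not known exactly. Their poses are not given: they have to be found in the camera images.
- gauge: Bench comparator, fixed: grey cast base 250 x 130 mm, steel table (top at 46 mm), column at the back (top at 209 mm), grey arm (131 to 168 mm high), round white dial 74 mm across (cap up to 267 mm). Origin: centre of the base's underside; x from the front (switch) to the back (column), y to its left, z up; right is -y, the lever's side. Dial and foot at x = 10 mm, dial front at x = -10 mm.
- lift_lever (a joint): Angle of the lift lever, rad: 0 = fully raised (points right and 50 degrees up), grows as it is lowered, 1.15 = at its lower stop (16 degrees below level). Turns about the gauge's x axis, stays where it is left, takes about 2.5 N on the grip. Dial and foot come down with it; the foot rests on the hub (15 mm lower) from about 1.0 rad, and the sprung plunger takes up the rest.
- lever_grip (a point): Middle of the lever's black cross grip, 85 mm from the pivot: a rounded bar 17 mm thick and 40 mm long, along the gauge's x axis. Nothing stands above it; it can be pushed down from the top.
- switch (a joint): Angle of the switch, rad: 0 = upright (spring-centred), positive = tipped to the gauge's right (-y), stops at +0.42 and -0.42. At the stop it takes about 2 N on the tip.
- switch_tip (a point): Top of the switch's metal bat (13 mm thick at the top, 8 mm at the foot), 104 mm above the bench when upright. It stands at x = -100, y = 0 mm in the gauge's frame on a dark box 42 x 74 mm (top 50 mm above the bench) and pivots about the gauge's x axis 52 mm below this point.
- foot_face (a point): Centre of the underside of the steel measuring foot, a flat disc 40 mm across on the dial's plunger, about 99 mm above the bench when raised.
- coupling_hub: Turned steel hub, a flange 66 mm across and 14 mm thick with a boss 36 mm across on top, 38 mm high in all, loose on the gauge's round table under the foot. The origin is the centre of its underside, z along its axis.
- bearing: Ball bearing, 40 mm across, 12 mm high, loose on the bench near the right of the gauge; not to be disturbed. Origin at the centre of its underside.
- screw_jar: White jar with a red lid, 63 mm across, 87 mm high, loose on the bench to the left of the gauge; not to be disturbed. Origin at the centre of its underside.
- lever_pivot (a point): Pivot of the lift lever, on the right of the arm, at x = 10, y = -37, z = 147 mm in the gauge's frame.
Mind the look-alikes: they are no part of the job. Leave any red or yellow look-alike of the coupling_hub alone.

How it is judged:
On the way, in this order (a step that is already met when the one before it is completed fails the run):
1. the lift lever is lowered and the foot rests on the hub (value of joint lift_lever above 1.05 rad and z of foot_face in the frame of coupling_hub below 0.0395 m and horizontal distance between foot_face and coupling_hub below 0.012 m), for 0.2 s.
2. with the foot down, the switch is held to the right (value of joint switch above 0.25 rad and value of joint lift_lever above 1.05 rad), for 0.5 s.
At the end, for the whole second after the job is handed in: The lift lever is down (beyond 1.05 rad of its 1.15), the foot lies on the hub (within 1.5 mm of its top, centres within 12 mm), the hub is at rest, and the switch, after having been held more than 0.25 rad to the right for half a second with the foot down, is back upright within 0.08 rad (all of step 1 and value of joint switch between -0.08 and 0.08 rad and linear speed of coupling_hub below 0.01 m/s); the robot touches nothing.
It fails at once if the switch is pushed to the left (value of joint switch below -0.2 rad).
It fails at once if the hub is shifted on the table by more than 8 mm (distance of coupling_hub from where it was at the start of the episode above 0.008 m).
It fails at once if the bearing or the jar is moved by more than 20 mm (distance of any of bearing, screw_jar from where it was at the start of the episode above 0.02 m).
It also fails if it takes over 48 s, if anything falls off the work surface, if the arm or the gripper's body presses on something with over 40 N, if the wrist force passes 120 N, or if a joint passes its speed limit or range.

## Working session

There is one attempt and no reset: what is moved stays moved. The work goes in short steps, Python scripts to look and compute and a shell command to move; the robot and the scene stay as the last step left them, time stands still between calls to the robot, and variables do not carry over. Pictures are saved under pics/ and viewed, at most 10 in all, crops included, and the job is handed in when it is done.

```bash
mkdir -p pics; ls
python3 - <<'E'
from station import get_obs,camera
import cv2,numpy as np
print(get_obs())
for n in("side","top"):
    c=camera(n); cv2.imwrite(f"pics/{n}0.png",c["pixels"][:,:,::-1]); np.savez(f"{n}0.npz",**c)
    print(n,c["intrinsics"],c["R"],c["t"])
E
```

```text
pics
{'clock': 0.0, 'joints': array([ 9.48329977e-01,  1.04696956e-01,  9.64780890e-02,  1.56385584e+00,
       -6.68566755e-06,  1.35310544e+00]), 'qd': array([-0.00057106,  0.0011593 , -0.00151033,  0.00020205, -0.00010796,
        0.00079876]), 'effort': array([-1.04662042e-03, -5.56934452e+01,  5.03644896e+01,  1.72174576e-02,
       -3.74142646e-04,  5.11621721e-06]), 'ee_pos': array([0.23606383, 0.55122418, 0.19492856]), 'eef_rot': array([-6.31384390e-01, -3.07696564e+00,  1.83746492e-03]), 'wrist_force': array([-0.3344901 ,  0.32937086, -1.0874215 ]), 'moment': array([-0.01720184, -0.00754284,  0.02212003]), 'gripper_force': 0.0, 'finger_gap': 1.000094030543174}
side [[414.8684158    0.         323.43148859]
 [  0.         414.8684158  197.91104921]
 [  0.           0.           1.        ]] [[ 0.98784649 -0.155208    0.00835445]
 [-0.0856398  -0.58834883 -0.80405938]
 [ 0.12971177  0.79357176 -0.59449031]] [-0.56086145  0.21054679  0.79396568]
top [[506.21142802   0.         318.1298102 ]
 [  0.         506.21142802 203.33666651]
 [  0.           0.           1.        ]] [[-9.05328574e-03 -9.99958603e-01 -9.11064927e-04]
 [-9.86451467e-01  9.08023703e-03 -1.63801872e-01]
 [ 1.63803364e-01 -5.84223823e-04 -9.86492837e-01]] [0.07013632 0.59960561 1.13920524]
```

View pics/side0.png

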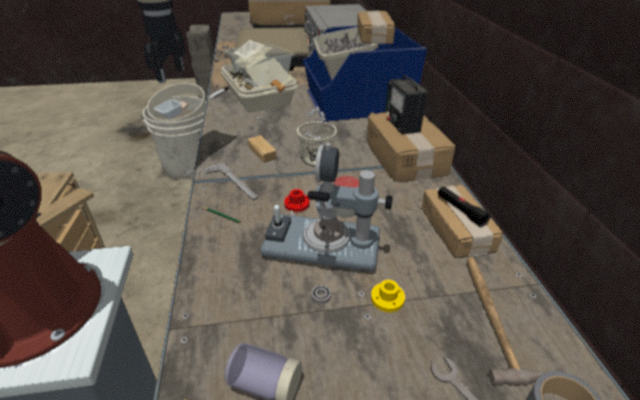

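View pics/top0.png

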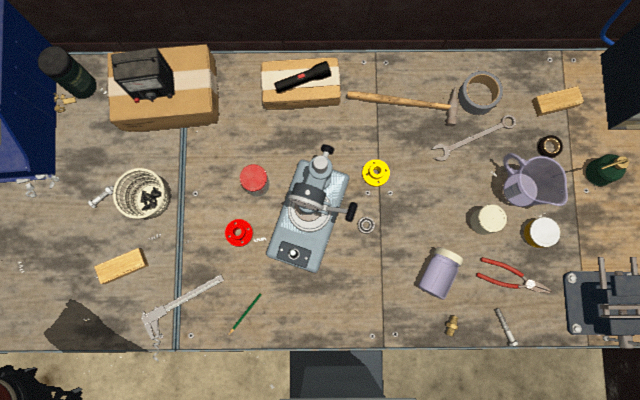

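The top view shows the gauge at about (308,220), switch tip at (293,254), lever grip at (351,211), bearing at (367,225) and red jar lid at (253,177). In the side view the gauge is at (325,235). I'll zoom in on both.

```bash
cat > h.py <<'E'
import numpy as np
def ld(n):
    return dict(np.load(n+".npz"))
def ray(c,u,v):
    d=np.linalg.solve(c["intrinsics"],[u,v,1.]); R=c["R"]; return -R.T@c["t"],R.T@d
def onz(c,u,v,z):
    o,d=ray(c,u,v); return o+d*(z-o[2])/d[2]
def pt(c,u,v):
    o,d=ray(c,u,v); return o+d*c["depth"][int(round(v)),int(round(u))]
def proj(c,X):
    p=c["intrinsics"]@(c["R"]@np.asarray(X)+c["t"]); return p[:2]/p[2]
E
python3 - <<'E'
from h import *
import cv2
t=ld("top0");s=ld("side0")
a=cv2.resize(t["pixels"][140:280,255:385,::-1],None,fx=4,fy=4,interpolation=cv2.INTER_CUBIC)
cv2.imwrite("pics/topc.png",a)
b=cv2.resize(s["pixels"][140:310,250:420,::-1],None,fx=3.5,fy=3.5,interpolation=cv2.INTER_CUBIC)
cv2.imwrite("pics/sidec.png",b)
for u,v in [(293,254),(351,211),(348,212),(320,162),(300,200),(367,225),(253,177),(280,250)]: print(u,v,pt(t,u,v).round(4))
E
```

```text
293 254 [0.4788 0.1212 0.1012]
351 211 [ 0.5556 -0.0008  0.2211]
348 212 [0.5541 0.005  0.2176]
320 162 [0.6607 0.0601 0.2059]
300 200 [0.5725 0.0998 0.2576]
367 225 [ 0.5542 -0.0538 -0.0016]
253 177 [0.6567 0.2135 0.0866]
280 250 [0.4916 0.1538 0.0496]
```

View pics/topc.png

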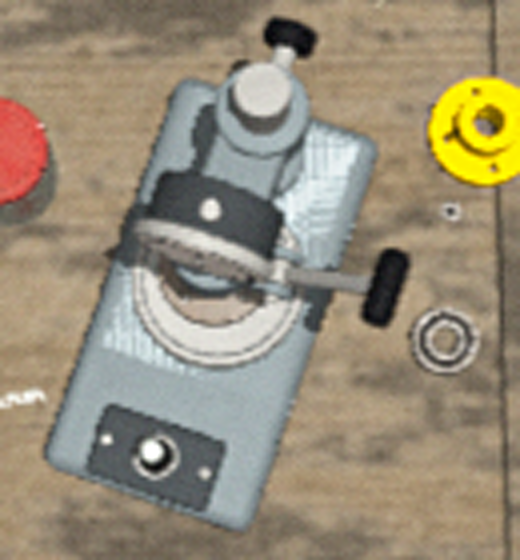

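View pics/sidec.png

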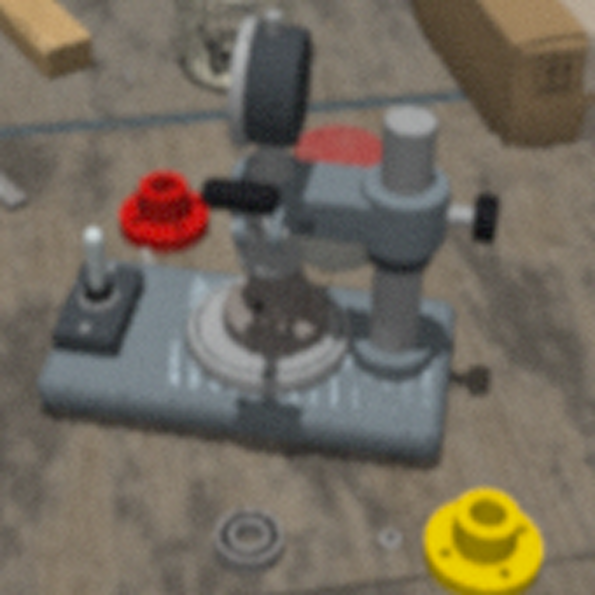

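The top crop shows the switch tip at full-image (293.7,252.5), the column top at (320.2,163.2) and the grip centre at (351.2,212), with clear space above the grip. The side crop shows the raised lever pointing at the camera and the foot above the hub. Next I'll fit the gauge frame.

```bash
cat >> h.py <<'E'
def frame():
    g=np.load("g.npz"); return g["o"],g["R"]
def W(x,y,z):
    o,R=frame(); return o+R@np.array([x,y,z])/1000
E
python3 - <<'E'
from h import *
import cv2
from scipy.optimize import least_squares
from scipy.spatial.transform import Rotation as Ro
t=ld("top0");s=ld("side0")
sw=onz(t,293.8,252.6,.104); col=onz(t,320.2,163.2,.209); gr=onz(t,351.2,212,.214)
# grip by mask centroid in top view
for c,n,(r0,r1,c0,c1) in((t,"top",(198,225,343,362)),(s,"side",(188,204,305,331))):
    m=(c["pixels"][r0:r1,c0:c1].max(2)<60); v,u=np.nonzero(m); print(n,u.mean()+c0,v.mean()+r0,m.sum())
d=col-sw; yaw=np.arctan2(d[1],d[0]); print("sw",sw,"col",col,"gr",gr,"yaw",np.degrees(yaw))
px=lambda a,b:(255+a/4,140+b/4)
L=[onz(t,*px(*p),.03) for p in((180,95),(55,440),(370,165),(255,515))]
for a,b in((0,1),(2,3)): e=L[a]-L[b]; print(np.degrees(np.arctan2(e[1],e[0])))
print((L[0]+L[1])/2,(L[2]+L[3])/2)
# fit: switch tip, grip in both views
obs=[(t,(-100,0,102),(293.8,252.6)),(t,(10,-91.6,212),(351.2,212)),(s,(-100,0,102),(250+94/3.5,140+234/3.5)),(s,(10,-91.6,212),(250+241/3.5,140+195/3.5))]
def res(p,full=0):
    R=Ro.from_euler('z',p[2]).as_matrix(); o=np.array([p[0],p[1],0])
    r=[proj(c,o+R@np.array(X)/1000)-np.array(q) for c,X,q in obs]
    e=R.T@(col-o); return np.r_[np.ravel(r),e[1]*500]
f=least_squares(res,[sw[0]+.1,sw[1]-.02,yaw]); print(f.x,np.degrees(f.x[2]),f.fun.round(1))
R=Ro.from_euler('z',f.x[2]).as_matrix(); np.savez("g.npz",o=[f.x[0],f.x[1],0],R=R)
print("grip",W(10,-91.6,212),"low",W(10,-37-85*np.cos(.28),147-85*np.sin(.28)),"tip",W(-100,0,104),"jar",onz(t,253,177,.087),"bear",onz(t,366,225.5,.012))
from station import get_obs
o=get_obs(); M=Ro.from_rotvec(o["eef_rot"]).as_matrix(); print(M.round(3))
E
```

```text
top 350.9029850746269 211.33582089552237 134
side 319.135593220339 195.7683615819209 177
sw [0.48162747 0.11929673 0.104     ] col [0.6573321  0.05974149 0.209     ] gr [ 0.55461298 -0.00164619  0.214     ] yaw -18.724135864981534
-19.653262541345033
-18.84836005000862
[0.59710665 0.14469023 0.03      ] [0.55255861 0.02907306 0.03      ]
[ 0.57700628  0.08653911 -0.33100708] -18.965308898584098 [ 0.2 -0.3  0.8 -0.9 -0.9 -0.9 -0.3 -1.   0.4]
grip [ 0.55669383 -0.00333839  0.212     ] low [ 0.5478898  -0.02895755  0.12350977] tip [0.48243472 0.11903867 0.104     ] jar [0.65658222 0.21347246 0.087     ] bear [ 0.55134102 -0.05002143  0.012     ]
[[-0.919  0.394 -0.001]
 [ 0.394  0.919 -0.001]
 [ 0.    -0.001 -1.   ]]
```

Both views fit the gauge to within about 1 px: origin (0.577, 0.0865), yaw -19°. I'll shut the gripper, lift, and transit with the tool aligned to the gauge.

```bash
cat > rel.py <<'E'
# print tool position in gauge frame (mm) and the shift in tool units to targets given in gauge mm
import sys
from h import *
from station import get_obs
from scipy.spatial.transform import Rotation as Ro
s=get_obs(); o,R=frame(); M=Ro.from_rotvec(s["eef_rot"]).as_matrix()
print("t",round(s["clock"],2),"tcp(gauge mm)",(R.T@(s["ee_pos"]-o)*1000).round(1),"F(gauge)",(R.T@s["wrist_force"]).round(1),"tool axes in gauge",(R.T@M).round(3).tolist())
for a in sys.argv[1:]:
    X=W(*map(float,a.split(","))); print(a,"shift/0.5",(M.T@(X-s["ee_pos"])/.5).round(4))
E
python3 -m crank '[[[0,0,-0.094,0,0,-0.29,1],[0,0,-0.094,-0.05,-0.04,-0.29,1],[0,0,-0.094,-0.52,-0.38,-0.29,1],[0,0,-0.094,-0.52,-0.38,-0.29,1],[0,0,-0.094,-0.52,-0.38,-0.29,1],[0,0,-0.094,-0.52,-0.38,-0.29,1],[0,0,-0.094,-0.52,-0.38,-0.29,1],[0,0,-0.094,-0.52,-0.38,-0.29,1],[0,0,-0.094,-0.52,-0.38,-0.29,1],[0,0,-0.094,-0.52,-0.38,-0.29,1],[0,0,-0.094,-0.52,-0.38,-0.29,1],[0,0,-0.094,-0.52,-0.38,-0.29,1]]]'
python3 rel.py -- 10,-100,290 2>/dev/null || python3 rel.py 10,-100,290
```

```text
clock: 1.1
ee_pos: [0.4011, 0.2736, 0.3406]
eef_rot: [-0.522, -3.098, -0.0]
wrist_force: [0.0, 0.4, -0.7]
finger_gap: -0.001
gripper_force: 0.0
t 1.1 tcp(gauge mm) [-227.2  119.7  340.6] F(gauge) [-0.1  0.4 -0.7] tool axes in gauge [[-1.0, 0.003, -0.0], [0.003, 1.0, 0.0], [0.0, 0.0, -1.0]]
t 1.1 tcp(gauge mm) [-227.2  119.7  340.6] F(gauge) [-0.1  0.4 -0.7] tool axes in gauge [[-1.0, 0.003, -0.0], [0.003, 1.0, 0.0], [0.0, 0.0, -1.0]]
10,-100,290 shift/0.5 [-0.4756 -0.4381  0.1011]
```

```bash
python3 -m crank '[[[0,0,0,-0.1,-0.438,0,1],[0,0,0,-0.1,-0.438,0,1],[0,0,0,-0.1,-0.438,0,1],[0,0,0,-0.1,-0.438,0,1],[0,0,0,-0.1,-0.438,0,1],[0,0,0,-0.476,-0.438,0.02,1],[0,0,0,-0.476,-0.438,0.05,1],[0,0,0,-0.476,-0.438,0.08,1],[0,0,0,-0.476,-0.438,0.1,1],[0,0,0,-0.476,-0.438,0.1,1],[0,0,0,-0.476,-0.438,0.1,1],[0,0,0,-0.476,-0.438,0.1,1]]]'
python3 rel.py 10,-98,226
python3 - <<'E'
from station import camera
import cv2,numpy as np
c=camera("wrist"); a=c["pixels"][:,:,::-1]; s=camera("side")["pixels"][100:320,220:430,::-1]
cv2.imwrite("pics/w1.png",np.hstack([cv2.resize(a,(448,280)),cv2.resize(s,(267,280))]))
E
```

```text
clock: 2.1
ee_pos: [0.5543, -0.009, 0.2878]
eef_rot: [-0.516, -3.094, -0.001]
wrist_force: [-0.4, -0.4, 1.3]
finger_gap: 0.002
gripper_force: 0.0
t 2.1 tcp(gauge mm) [  9.6 -97.7 287.8] F(gauge) [-0.3 -0.5  1.3] tool axes in gauge [[-1.0, -0.001, -0.005], [-0.001, 1.0, -0.0], [0.005, -0.0, -1.0]]
10,-98,226 shift/0.5 [-0.0015 -0.0005  0.1236]
```

View pics/w1.png

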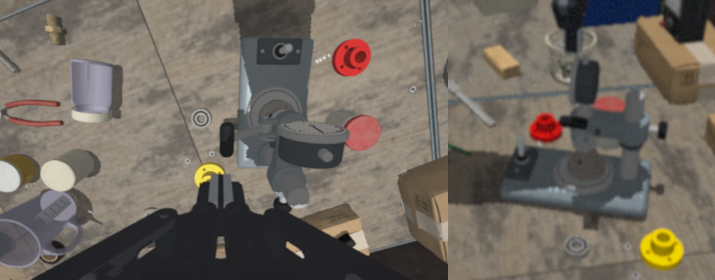

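The wrist view (left half) shows the lever grip at (227,138), clear below the shut fingers. The side view (right half) shows the gripper above the grip, which is at (573,122). I'll descend along the grip's arc.

```bash
python3 -m crank '[[[0,0,0,0,0,0.06,1],[0,0,0,0,0,0.11,1],[0,0,0,0,-0.002,0.13,1],[0,0,0,0,-0.006,0.14,1],[0,0,0,0,-0.01,0.15,1],[0,0,0,0,-0.015,0.165,1],[0,0,0,0,-0.02,0.18,1],[0,0,0,0,-0.025,0.195,1],[0,0,0,0,-0.03,0.21,1],[0,0,0,0,-0.035,0.225,1],[0,0,0,0,-0.035,0.225,1],[0,0,0,0,-0.035,0.225,1]]]'
python3 rel.py 10,-119,134
python3 - <<'E'
from station import camera
import cv2,numpy as np
s=camera("side")["pixels"][100:300,230:430,::-1]
cv2.imwrite("pics/w2.png",cv2.resize(s,None,fx=2.5,fy=2.5))
E
```

```text
clock: 3.2
ee_pos: [0.5483, -0.0266, 0.1777]
eef_rot: [-0.518, -3.098, -0.0]
wrist_force: [0.4, 0.8, 0.9]
finger_gap: -0.003
gripper_force: 0.0
t 3.2 tcp(gauge mm) [   9.6 -116.3  177.7] F(gauge) [0.1 0.9 0.9] tool axes in gauge [[-1.0, 0.0, -0.001], [0.0, 1.0, 0.0], [0.001, 0.0, -1.0]]
10,-119,134 shift/0.5 [-0.0008 -0.0053  0.0874]
```

View pics/w2.png

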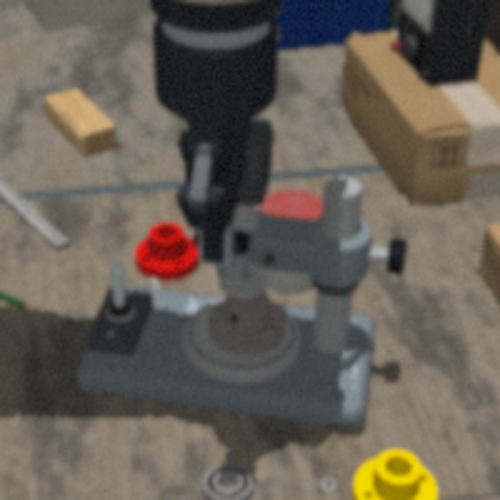

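The dial at (200,180) has come down, and the black grip end shows at (240,243) beside the fingertips at (213,255). The lever is following, so I'll push on to the stop.

```bash
python3 -m crank '[[[0,0,0,0,-0.003,0.015,1],[0,0,0,0,-0.006,0.03,1],[0,0,0,0,-0.007,0.045,1],[0,0,0,0,-0.007,0.06,1],[0,0,0,0,-0.006,0.072,1],[0,0,0,0,-0.005,0.082,1],[0,0,0,0,-0.004,0.087,1],[0,0,0,0,-0.003,0.091,1],[0,0,0,0,-0.003,0.091,1],[0,0,0,0,-0.003,0.091,1]]]'
python3 rel.py 10,-119,130
```

```text
clock: 4.08
ee_pos: [0.5471, -0.0327, 0.1369]
eef_rot: [0.521, 3.097, -0.015]
wrist_force: [-26.3, -23.2, 33.6]
finger_gap: -0.005
gripper_force: 18.3
t 4.08 tcp(gauge mm) [  10.5 -122.5  136.9] F(gauge) [-17.4 -30.5  33.6] tool axes in gauge [[-1.0, 0.003, 0.003], [0.003, 1.0, -0.009], [-0.003, -0.009, -1.0]]
10,-119,130 shift/0.5 [0.001  0.007  0.0138]
```

```bash
python3 -m crank '[[[0,0,0,0,0,-0.02,1],[0,0,0,0,0,-0.06,1],[0,0,0,0,0,-0.12,1],[0,0,0,0.1,-0.04,-0.18,1],[0,0,0,0.22,-0.04,-0.22,1],[0,0,0,0.3,-0.04,-0.22,1],[0,0,0,0.3,-0.04,-0.22,1],[0,0,0,0.3,-0.04,-0.22,1],[0,0,0,0.3,-0.04,-0.22,1]]]'
python3 rel.py
python3 - <<'E'
from h import *
from station import camera
import cv2
s=camera("side");t=camera("top"); np.savez("side1",**s); np.savez("top1",**t)
cv2.imwrite("pics/w3.png",np.hstack([cv2.resize(s["pixels"][140:310,250:420,::-1],(400,400)),cv2.resize(t["pixels"][150:280,255:385,::-1],(400,400))]))
for th in(.95,1.05,1.15):
    f=np.radians(50)-th; X=W(10,-37-85*np.cos(f),147+85*np.sin(f)); print(th,proj(s,X).round(1),proj(t,X).round(1))
for c,n,(r0,r1,c0,c1) in((t,"top",(198,235,343,375)),(s,"side",(195,260,295,340))):
    m=(c["pixels"][r0:r1,c0:c1].max(2)<50); v,u=np.nonzero(m); print(n,u.mean()+c0,v.mean()+r0,m.sum())
E
```

```text
clock: 4.83
ee_pos: [0.3997, 0.0021, 0.2438]
eef_rot: [0.516, 3.095, -0.001]
wrist_force: [1.1, -0.3, 0.3]
finger_gap: 0.0
gripper_force: 0.0
t 4.83 tcp(gauge mm) [-140.2 -137.5  243.8] F(gauge) [1.1 0.1 0.3] tool axes in gauge [[-1.0, -0.0, 0.004], [-0.0, 1.0, 0.0], [-0.004, 0.0, -1.0]]
0.95 [315.5 236.1] [363.1 220.4]
1.05 [315.6 239.1] [362.3 220.8]
1.15 [315.8 241.8] [361.2 221. ]
top 351.90551181102364 211.8503937007874 127
side 318.78985507246375 198.55797101449275 138
```

View pics/w3.png

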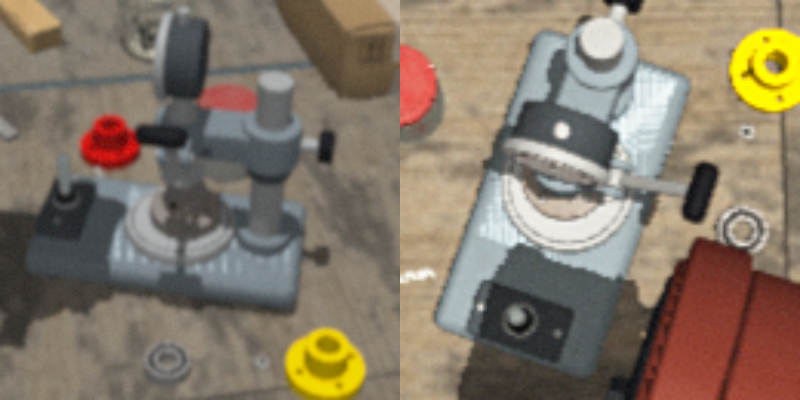

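The lever barely moved: the grip in the side view (left half) is still up at (160,135). The fingers slid past it on the outside and their body met the grip. I'll retry, holding the tip slightly inboard of the grip's arc and checking each stage.

```bash
python3 -m crank '[[[0,0,0,0,0,-0.09,1],[0,0,0,0,0.05,-0.09,1],[0,0,0,-0.3,0.087,-0.09,1],[0,0,0,-0.3,0.087,-0.09,1],[0,0,0,-0.3,0.087,-0.09,1],[0,0,0,-0.3,0.087,-0.09,1],[0,0,0,-0.3,0.087,-0.09,1],[0,0,0,-0.3,0.087,-0.05,1],[0,0,0,-0.3,0.087,0,1],[0,0,0,-0.3,0.087,0.03,1],[0,0,0,-0.3,0.087,0.03,1],[0,0,0,-0.3,0.087,0.03,1]]]'
python3 rel.py 10,-92,216
python3 - <<'E'
from h import *
s=ld("side1");t=ld("top1")
for th in(0,.05,.1):
    f=np.radians(50)-th; X=W(10,-37-85*np.cos(f),147+85*np.sin(f)); print(th,proj(s,X).round(1),proj(t,X).round(1))
for u,v in((352,212),(351,209),(352,215)): print((frame()[1].T@(pt(t,u,v)-frame()[0])*1000).round(1))
E
```

```text
clock: 5.93
ee_pos: [0.5554, -0.0056, 0.2262]
eef_rot: [-0.517, -3.096, -0.001]
wrist_force: [0.4, -0.2, -0.0]
finger_gap: -0.0
gripper_force: 0.0
t 5.93 tcp(gauge mm) [  9.6 -94.2 226.2] F(gauge) [ 0.4 -0.  -0. ] tool axes in gauge [[-1.0, 0.0, -0.003], [0.0, 1.0, -0.0], [0.003, -0.0, -1.0]]
10,-92,216 shift/0.5 [-0.0009  0.0044  0.0204]
0 [318.6 194.7] [352.  211.1]
0.05 [318.2 197. ] [353.4 211.8]
0.1 [317.9 199.4] [354.7 212.5]
[  7.7 -92.2 215.5]
[ 12.7 -88.4 216.6]
[  1.3 -94.  219.9]
```

```bash
python3 -m crank '[[[0,0,0,0,0.007,0.01,1],[0,0,0,0,0.006,0.02,1],[0,0,0,0,0.002,0.026,1],[0,0,0,0,-0.003,0.032,1],[0,0,0,0,-0.007,0.038,1],[0,0,0,0,-0.011,0.044,1],[0,0,0,0,-0.016,0.05,1],[0,0,0,0,-0.02,0.056,1],[0,0,0,0,-0.02,0.056,1]]]'
cat > look.py <<'E'
import sys
from h import *
from station import camera
import cv2
s=camera("side");t=camera("top")
n=sys.argv[1]; np.savez("sideL",**s); np.savez("topL",**t)
cv2.imwrite(f"pics/{n}.png",np.hstack([cv2.resize(s["pixels"][140:310,250:420,::-1],(400,400)),cv2.resize(t["pixels"][150:280,255:385,::-1],(400,400))]))
E
python3 rel.py; python3 look.py w4
```

```text
clock: 6.68
ee_pos: [0.5522, -0.0155, 0.199]
eef_rot: [-0.518, -3.098, -0.0]
wrist_force: [0.7, -0.6, 0.3]
finger_gap: -0.004
gripper_force: 0.0
t 6.68 tcp(gauge mm) [   9.7 -104.6  199. ] F(gauge) [ 0.9 -0.3  0.3] tool axes in gauge [[-1.0, 0.0, -0.001], [0.0, 1.0, -0.0], [0.001, -0.0, -1.0]]
```

View pics/w4.png

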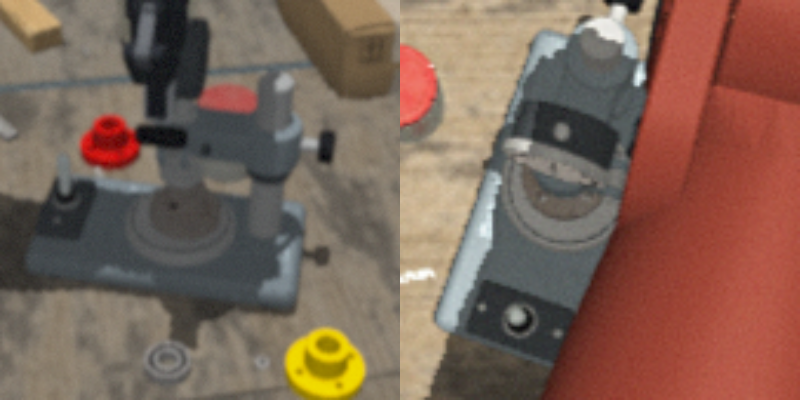

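Run:
```python
from h import *
import cv2
from station import get_obs
s=ld("sideL"); p=get_obs()["ee_pos"]; print("tcp proj",proj(s,p).round(1))
for th in(0,.05,.1):
    f=np.radians(50)-th; print(proj(s,W(10,-37-85*np.cos(f),147+85*np.sin(f))).round(1))
o,R=frame()
for v in range(170,206,3):
    print(v,[ (lambda q:f"{q[0]:.0f},{q[1]:.0f},{q[2]:.0f}")(R.T@(pt(s,u,v)-o)*1000) for u in (308,312,316,320,326)], s["pixels"][v,316])
```

```text
tcp proj [317.2 204.5]
[318.6 194.7]
[318.2 197. ]
[317.9 199.4]
170 ['5,-153,302', '11,-154,303', '18,-155,305', '22,-147,300', '13,-31,226'] [28 32 36]
173 ['2,-142,289', '8,-137,287', '14,-137,287', '22,-145,293', '13,-32,220'] [22 22 24]
176 ['-90,281,-2', '4,-120,270', '14,-135,281', '21,-138,283', '13,-33,214'] [26 22 23]
179 ['-86,265,-2', '4,-119,263', '10,-117,262', '17,-119,264', '13,-29,205'] [18 26 23]
182 ['-84,252,-2', '4,-118,256', '10,-115,255', '17,-118,258', '9,-5,181'] [16 17 27]
185 ['-80,235,-1', '4,-120,251', '9,-111,246', '17,-116,251', '9,-8,176'] [26 28 35]
188 ['-77,222,-2', '4,-118,244', '11,-119,245', '17,-118,246', '10,-10,170'] [29 25 35]
191 ['-74,206,0', '-64,212,-2', '9,-112,234', '16,-110,234', '10,-11,163'] [77 82 83]
194 ['-9,-94,213', '-1,-97,216', '6,-97,217', '13,-94,215', '23,-91,215'] [27 31 28]
197 ['-7,-101,212', '-0,-100,212', '7,-101,214', '14,-100,214', '25,-98,214'] [14 23 24]
200 ['-8,-100,204', '0,-102,206', '7,-101,207', '14,-101,208', '25,-101,209'] [ 9 15 16]
203 ['-60,140,11', '-54,159,-2', '-6,-36,150', '9,-71,178', '15,-38,154'] [100  98  91]
```

Depth readings put the visible finger ends well above the reported TCP, so I'll check the true tip position in free air.

```bash
python3 -m crank '[[[0,0,0,0,0,-0.08,1],[0,0,0,0,0,-0.16,1],[0,0,0,0,-0.06,-0.2,1],[0,0,0,0,-0.12,-0.2,1],[0,0,0,0,-0.12,-0.2,1],[0,0,0,0,-0.12,-0.2,1]]]'
python3 rel.py
python3 - <<'E'
from h import *
from station import camera,get_obs
import cv2
o,R=frame(); p=R.T@(get_obs()["ee_pos"]-o)*1000
for n in("side","wrist"):
    c=camera(n); np.savez(n+"L",**c)
    print(n,"tcp px",proj(c,get_obs()["ee_pos"]).round(1),(R.T@(-c["R"].T@c["t"]-o)*1000).round(0))
    v,u=np.mgrid[0:400,0:640]; D=np.linalg.inv(c["intrinsics"])@np.stack([u.ravel(),v.ravel(),np.ones(u.size)])
    P=(R.T@((c["R"].T@(D*c["depth"].ravel()-c["t"][:,None]))-o[:,None])*1000).T
    d=P-p; k=(abs(d[:,0])<25)&(abs(d[:,1])<35)&(d[:,2]>-30)&(d[:,2]<120)&(c["depth"].ravel()>0)
    for z in range(-30,110,10):
        q=d[k&(d[:,2]>=z)&(d[:,2]<z+10)]
        if len(q): print(z,len(q),"x",q[:,0].min().round(),q[:,0].max().round(),"y",q[:,1].min().round(),q[:,1].max().round())
a=ld("sideL"); u,v=proj(a,get_obs()["ee_pos"]).astype(int)
im=a["pixels"][v-60:v+25,u-50:u+50,::-1].copy(); im=cv2.resize(im,None,fx=4,fy=4)
cv2.drawMarker(im,(200,240),(0,0,255)); b=ld("wristL")["pixels"][:,:,::-1].copy()
w=proj(ld("wristL"),get_obs()["ee_pos"]).astype(int); cv2.drawMarker(b,tuple(map(int,w)),(0,0,255))
cv2.imwrite("pics/w5.png",np.hstack([im,cv2.resize(b,(400,340))]))
E
```

```text
clock: 7.28
ee_pos: [0.5331, -0.0729, 0.3002]
eef_rot: [0.521, 3.097, -0.0]
wrist_force: [-0.1, 1.1, -0.7]
finger_gap: 0.001
gripper_force: 0.0
t 7.28 tcp(gauge mm) [  10.3 -165.1  300.2] F(gauge) [-0.4  1.  -0.7] tool axes in gauge [[-1.0, 0.002, 0.001], [0.002, 1.0, 0.0], [-0.001, 0.0, -1.0]]
side tcp px [309.9 175.6] [ 119. -678.  646.]
30 35 x -10.0 12.0 y -9.0 6.0
40 94 x -10.0 12.0 y -15.0 5.0
50 93 x -10.0 12.0 y -15.0 6.0
60 107 x -9.0 12.0 y -16.0 5.0
70 33 x -7.0 14.0 y -27.0 7.0
80 132 x -12.0 14.0 y -35.0 30.0
90 35 x -7.0 17.0 y -34.0 -8.0
100 82 x 7.0 18.0 y -35.0 11.0
wrist tcp px [313.1 234.8] [ -65. -163.  478.]
30 8 x -10.0 -10.0 y -4.0 8.0
40 510 x -11.0 -6.0 y -11.0 16.0
50 729 x -11.0 -5.0 y -11.0 16.0
60 736 x -11.0 -6.0 y -11.0 16.0
70 1261 x -14.0 12.0 y -19.0 29.0
80 4071 x -14.0 13.0 y -35.0 35.0
90 6147 x -16.0 10.0 y -35.0 35.0
100 4820 x -18.0 9.0 y -35.0 35.0
```

View pics/w5.png

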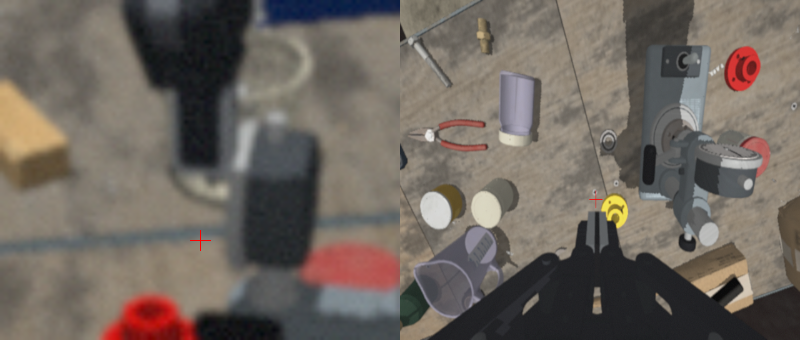

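The tip marker (200,240) lies below the real finger ends at about (205,170), and both cameras agree. The real tip is about 34 mm above the reported TCP, so every depth command needs 34 mm more. I'll return over the grip with that correction.

```bash
python3 -m crank '[[[0,0,0,0,0.07,0,1],[0,0,0,0,0.14,0,1],[0,0,0,0,0.14,0.06,1],[0,0,0,0,0.14,0.12,1],[0,0,0,0,0.14,0.17,1],[0,0,0,0,0.14,0.21,1],[0,0,0,0,0.138,0.225,1],[0,0,0,0,0.134,0.235,1],[0,0,0,0,0.128,0.247,1],[0,0,0,0,0.122,0.259,1],[0,0,0,0,0.116,0.271,1],[0,0,0,0,0.116,0.271,1]]]'
python3 rel.py
python3 - <<'E'
from h import *
from station import camera
s=camera("side"); o,R=frame()
for v in range(190,232,4): print(v,[tuple((R.T@(pt(s,u,v)-o)*1000).round().astype(int).tolist()) for u in (302,316,328)])
E
```

```text
clock: 8.38
ee_pos: [0.5525, -0.0186, 0.1652]
eef_rot: [0.519, 3.096, -0.003]
wrist_force: [-0.7, 0.1, -0.5]
finger_gap: 0.002
gripper_force: 0.0
t 8.38 tcp(gauge mm) [  10.9 -107.4  165.2] F(gauge) [-0.7 -0.1 -0.5] tool axes in gauge [[-1.0, 0.001, 0.002], [0.001, 1.0, -0.001], [-0.002, -0.001, -1.0]]
190 [(-79, 157, 37), (18, -155, 267), (14, -8, 165)]
194 [(-75, 140, 37), (14, -139, 248), (16, -20, 164)]
198 [(-75, 138, 26), (11, -122, 227), (16, -23, 156)]
202 [(-75, 139, 13), (11, -121, 218), (19, -38, 157)]
206 [(-73, 126, 10), (11, -121, 209), (20, -44, 153)]
210 [(-72, 122, 1), (10, -116, 196), (20, -44, 143)]
214 [(-69, 110, -2), (10, -114, 185), (14, -4, 99)]
218 [(-56, 53, 32), (-24, 61, 31), (16, -16, 99)]
222 [(-52, 36, 35), (-15, 15, 58), (15, -8, 81)]
226 [(-50, 25, 33), (-13, 1, 58), (16, -11, 73)]
230 [(-46, 9, 34), (-10, -12, 59), (16, -15, 65)]
```

```bash
cat > grip.py <<'E'
# dark points of the side view right of the gauge's arm: extents per height, gauge mm
from h import *
from station import camera
s=camera("side"); o,R=frame()
v,u=np.mgrid[0:400,0:640]; D=np.linalg.inv(s["intrinsics"])@np.stack([u.ravel(),v.ravel(),np.ones(u.size)])
P=(R.T@((s["R"].T@(D*s["depth"].ravel()-s["t"][:,None]))-o[:,None])*1000).T
k=(abs(P[:,0]-10)<35)&(P[:,1]<-70)&(P[:,1]>-170)&(P[:,2]>90)
for z in range(90,260,8):
    q=P[k&(P[:,2]>=z)&(P[:,2]<z+8)]
    if len(q): print(z,len(q),"x",q[:,0].min().round(),q[:,0].max().round(),"y",q[:,1].min().round(),np.median(q[:,1]).round(),q[:,1].max().round())
E
python3 grip.py
```

```text
178 2 x 11.0 26.0 y -114.0 -114.0 -113.0
186 67 x -10.0 29.0 y -118.0 -116.0 -112.0
194 111 x -9.0 29.0 y -117.0 -113.0 -102.0
202 31 x 0.0 22.0 y -120.0 -114.0 -104.0
210 47 x 1.0 23.0 y -122.0 -118.0 -104.0
218 51 x 1.0 23.0 y -123.0 -119.0 -106.0
226 51 x 1.0 23.0 y -123.0 -119.0 -106.0
234 4 x 13.0 23.0 y -120.0 -110.0 -104.0
242 30 x -1.0 25.0 y -140.0 -126.0 -80.0
250 45 x -1.0 25.0 y -147.0 -138.0 -83.0
258 44 x -1.0 26.0 y -153.0 -144.0 -120.0
```

The lever is now following: the grip is at z≈192, 32° up. I'll continue down the arc.

```bash
python3 -m crank '[[[0,0,0,0,-0.005,0.012,1],[0,0,0,0,-0.01,0.024,1],[0,0,0,0,-0.014,0.036,1],[0,0,0,0,-0.018,0.048,1],[0,0,0,0,-0.02,0.06,1],[0,0,0,0,-0.022,0.072,1],[0,0,0,0,-0.023,0.084,1],[0,0,0,0,-0.023,0.096,1],[0,0,0,0,-0.022,0.108,1],[0,0,0,0,-0.02,0.12,1],[0,0,0,0,-0.019,0.128,1],[0,0,0,0,-0.019,0.128,1]]]'
python3 rel.py; python3 grip.py | head -8
```

```text
clock: 9.48
ee_pos: [0.5485, -0.0255, 0.099]
eef_rot: [-0.517, -3.098, -0.001]
wrist_force: [-0.2, 0.3, -0.3]
finger_gap: -0.0
gripper_force: 0.0
t 9.48 tcp(gauge mm) [   9.4 -115.2   99. ] F(gauge) [-0.3  0.2 -0.3] tool axes in gauge [[-1.0, -0.0, -0.001], [-0.0, 1.0, 0.001], [0.001, 0.001, -1.0]]
114 11 x -7.0 27.0 y -127.0 -125.0 -123.0
122 88 x -10.0 29.0 y -128.0 -126.0 -114.0
130 77 x -10.0 27.0 y -127.0 -122.0 -115.0
138 27 x -0.0 21.0 y -130.0 -126.0 -116.0
146 44 x -0.0 21.0 y -131.0 -128.0 -116.0
154 41 x -0.0 21.0 y -132.0 -128.0 -117.0
162 18 x 3.0 21.0 y -131.0 -129.0 -116.0
170 5 x 21.0 23.0 y -129.0 -114.0 -109.0
```

```bash
python3 -m crank '[[[0,0,0,0,0,0.004,1],[0,0,0,0,0,0.008,1],[0,0,0,0,0,0.008,1],[0,0,0,0,0,0.008,1]]]'; python3 rel.py; python3 grip.py | head -5
```

```text
clock: 9.87
ee_pos: [0.549, -0.0259, 0.0964]
eef_rot: [0.517, 3.098, 0.0]
wrist_force: [0.1, 1.9, 1.7]
finger_gap: 0.002
gripper_force: 0.8
t 9.87 tcp(gauge mm) [  10.1 -115.4   96.4] F(gauge) [-0.5  1.8  1.7] tool axes in gauge [[-1.0, -0.0, 0.0], [-0.0, 1.0, 0.0], [-0.0, 0.0, -1.0]]
114 25 x -8.0 29.0 y -126.0 -125.0 -118.0
122 113 x -10.0 30.0 y -128.0 -124.0 -112.0
130 32 x -8.0 25.0 y -128.0 -122.0 -115.0
138 38 x -0.0 22.0 y -131.0 -127.0 -119.0
146 42 x 0.0 22.0 y -132.0 -128.0 -110.0
```

```bash
python3 -m crank '[[[0,0,0,0,0,0.003,1],[0,0,0,0,0,0.006,1],[0,0,0,0,0,0.006,1],[0,0,0,0,0,0.006,1]]]'; python3 rel.py; python3 grip.py | head -3
```

```text
clock: 10.25
ee_pos: [0.5494, -0.026, 0.0957]
eef_rot: [0.517, 3.097, -0.0]
wrist_force: [-7.5, 3.4, 18.3]
finger_gap: 0.006
gripper_force: 9.6
t 10.25 tcp(gauge mm) [  10.4 -115.4   95.7] F(gauge) [-8.2  0.7 18.3] tool axes in gauge [[-1.0, -0.0, 0.002], [-0.0, 1.0, 0.0], [-0.002, 0.0, -1.0]]
114 32 x -8.0 29.0 y -126.0 -125.0 -118.0
122 112 x -10.0 29.0 y -127.0 -123.0 -113.0
130 30 x -7.0 26.0 y -128.0 -122.0 -109.0
```

The lever is at its stop, with 18 N reaction at the expected height. I'll back off and go round to the switch's left side.

```bash
python3 -m crank '[[[0,0,0,0,0,-0.05,1],[0,0,0,0,0,-0.13,1],[0,0,0,0,0,-0.21,1],[0,0,0,0,0,-0.29,1],[0,0,0,0.07,0,-0.3,1],[0,0,0,0.15,0,-0.3,1],[0,0,0,0.226,0.03,-0.3,1],[0,0,0,0.226,0.11,-0.3,1],[0,0,0,0.226,0.19,-0.3,1],[0,0,0,0.226,0.27,-0.3,1],[0,0,0,0.226,0.34,-0.3,1],[0,0,0,0.226,0.34,-0.3,1]]]'; python3 rel.py -102,50,52 ; python3 grip.py | head
python3 - <<'E'
from h import *
from station import camera
import cv2
s=camera("side");t=camera("top");o,R=frame()
for n,c in(("s",s),("t",t)):
    print(n,"tip px",proj(c,W(-100,0,104)).round(1),"right stop",proj(c,W(-100,-21,99.5)).round(1))
cv2.imwrite("pics/w6.png",np.hstack([cv2.resize(s["pixels"][140:310,250:420,::-1],(400,400)),cv2.resize(t["pixels"][150:280,255:385,::-1],(400,400))]))
E
```

```text
clock: 11.3
ee_pos: [0.4977, 0.176, 0.2422]
eef_rot: [-0.511, -3.099, -0.002]
wrist_force: [0.1, -1.1, -0.3]
finger_gap: -0.001
gripper_force: 0.0
t 11.3 tcp(gauge mm) [-104.1   58.8  242.2] F(gauge) [ 0.4 -1.  -0.3] tool axes in gauge [[-1.0, -0.004, -0.001], [-0.004, 1.0, 0.001], [0.001, 0.001, -1.0]]
-102,50,52 shift/0.5 [-0.0044 -0.0179  0.3804]
114 27 x -9.0 29.0 y -127.0 -125.0 -117.0
122 146 x -10.0 29.0 y -127.0 -123.0 -97.0
130 97 x -9.0 29.0 y -125.0 -98.0 -73.0
138 14 x 7.0 14.0 y -85.0 -75.0 -70.0
s tip px [275.9 205.2] right stop [273.4 212.8]
t tip px [293.9 252.2] right stop [303.  255.4]
```

View pics/w6.png

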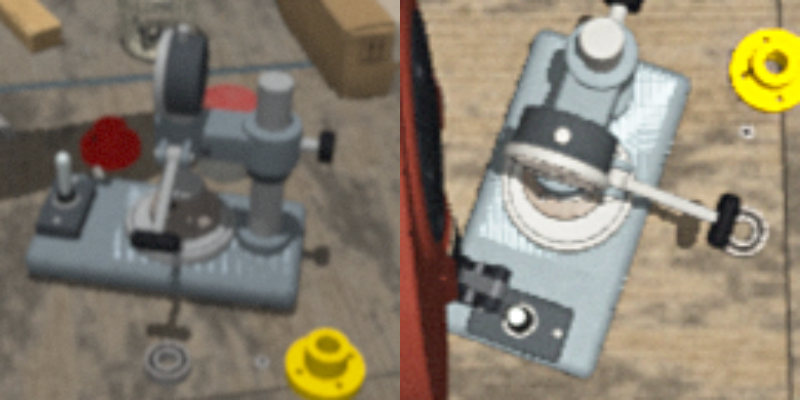

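The side view (left half) shows the lever down at (160,240), and the bearing and hub undisturbed. The top view (right half) has the fingers left of the upright switch tip at (517,318). I'll descend beside the switch.

```bash
python3 -m crank '[[[0,0,0,-0.006,0,0.08,1],[0,0,0,-0.006,0,0.16,1],[0,0,0,-0.006,0,0.24,1],[0,0,0,-0.006,0,0.32,1],[0,0,0,-0.006,0,0.37,1],[0,0,0,-0.006,0,0.38,1],[0,0,0,-0.006,-0.02,0.38,1],[0,0,0,-0.006,-0.04,0.38,1],[0,0,0,-0.006,-0.05,0.38,1],[0,0,0,-0.006,-0.05,0.38,1]]]'; python3 rel.py -100,6,52
cat > sw.py <<'E'
# light metal points of the bat (z 62..110) in the side and top views, gauge mm
from h import *
from station import camera
o,R=frame()
for n in("side","top"):
    s=camera(n)
    v,u=np.mgrid[0:400,0:640]; D=np.linalg.inv(s["intrinsics"])@np.stack([u.ravel(),v.ravel(),np.ones(u.size)])
    P=(R.T@((s["R"].T@(D*s["depth"].ravel()-s["t"][:,None]))-o[:,None])*1000).T
    k=(abs(P[:,0]+100)<14)&(abs(P[:,1])<75)&(P[:,2]>64)&(P[:,2]<135)
    for z in range(64,135,8):
        q=P[k&(P[:,2]>=z)&(P[:,2]<z+8)]; c=s["pixels"].reshape(-1,3)[k&(P[:,2]>=z)&(P[:,2]<z+8)]
        if len(q): print(n,z,len(q),"x",q[:,0].min().round(),q[:,0].max().round(),"y",q[:,1].min().round(),np.median(q[:,1]).round(),q[:,1].max().round(),"rgb",c.mean(0).round())
E
python3 sw.py
```

```text
clock: 12.28
ee_pos: [0.4933, 0.1454, 0.0557]
eef_rot: [0.52, 3.095, 0.001]
wrist_force: [0.6, -0.1, 0.7]
finger_gap: -0.003
gripper_force: 0.0
t 12.28 tcp(gauge mm) [-98.3  28.4  55.7] F(gauge) [0.6 0.1 0.7] tool axes in gauge [[-1.0, 0.002, 0.003], [0.002, 1.0, 0.001], [-0.003, 0.001, -1.0]]
-100,6,52 shift/0.5 [ 0.0034 -0.0449  0.0073]
side 64 12 x -104.0 -95.0 y -4.0 -2.0 1.0 rgb [105. 109. 110.]
side 72 14 x -103.0 -95.0 y -4.0 -3.0 2.0 rgb [109. 114. 114.]
side 80 12 x -103.0 -94.0 y -5.0 -2.0 0.0 rgb [109. 114. 113.]
side 88 28 x -108.0 -87.0 y -6.0 -1.0 35.0 rgb [96. 97. 97.]
side 96 55 x -109.0 -86.0 y -6.0 14.0 27.0 rgb [83. 84. 85.]
side 104 34 x -108.0 -86.0 y 12.0 16.0 30.0 rgb [52. 51. 52.]
side 112 33 x -103.0 -86.0 y 12.0 18.0 31.0 rgb [54. 54. 56.]
side 120 18 x -105.0 -87.0 y 13.0 19.0 35.0 rgb [59. 59. 59.]
side 128 4 x -87.0 -86.0 y 15.0 26.0 32.0 rgb [56. 52. 52.]
```

```bash
python3 -m crank '[[[0,0,0,0.002,0,0.006,1],[0,0,0,0.002,-0.01,0.01,1],[0,0,0,0.002,-0.02,0.01,1],[0,0,0,0.002,-0.03,0.01,1],[0,0,0,0.002,-0.038,0.01,1],[0,0,0,0.002,-0.043,0.01,1],[0,0,0,0.002,-0.043,0.01,1]]]'; python3 rel.py; python3 sw.py|grep side
```

```text
clock: 12.97
ee_pos: [0.4839, 0.1265, 0.0482]
eef_rot: [-0.518, -3.099, -0.001]
wrist_force: [-0.3, 3.3, -0.8]
finger_gap: -0.004
gripper_force: 0.7
t 12.97 tcp(gauge mm) [-101.     7.5   48.2] F(gauge) [-1.3  3.  -0.8] tool axes in gauge [[-1.0, 0.0, -0.0], [0.0, 1.0, 0.0], [0.0, 0.0, -1.0]]
side 64 8 x -102.0 -95.0 y -10.0 -8.0 -6.0 rgb [104. 107. 107.]
side 72 11 x -105.0 -94.0 y -14.0 -11.0 -9.0 rgb [101. 106. 106.]
side 80 16 x -103.0 -90.0 y -17.0 -12.0 2.0 rgb [93. 96. 97.]
side 88 30 x -108.0 -89.0 y -22.0 -11.0 11.0 rgb [91. 94. 94.]
side 96 52 x -111.0 -89.0 y -20.0 -7.0 12.0 rgb [76. 79. 79.]
side 104 42 x -111.0 -89.0 y -8.0 -4.0 15.0 rgb [58. 58. 58.]
side 112 19 x -107.0 -89.0 y -8.0 -4.0 12.0 rgb [55. 56. 58.]
side 120 10 x -91.0 -87.0 y -5.0 1.0 15.0 rgb [63. 60. 58.]
side 128 40 x -112.0 -87.0 y -28.0 -2.0 38.0 rgb [51. 49. 47.]
```

The bat is about 0.37 rad to the right and the reaction is about 3 N. I'll hold it there for 1 s, then return gently and lift off.

```bash
python3 -m crank '[[[0,0,0,0,0,0,1],[0,0,0,0,0,0,1],[0,0,0,0,0,0,1],[0,0,0,0,0,0,1],[0,0,0,0,0,0,1],[0,0,0,0,0,0,1],[0,0,0,0,0,0,1],[0,0,0,0,0,0,1],[0,0,0,0,0,0,1],[0,0,0,0,0,0,1]]]'; python3 -m crank '[[[0,0,0,0,0.01,0,1],[0,0,0,0,0.02,0,1],[0,0,0,0,0.03,0,1],[0,0,0,0,0.04,0,1],[0,0,0,0,0.06,0,1],[0,0,0,0,0.09,0,1],[0,0,0,0,0.1,-0.06,1],[0,0,0,0,0.1,-0.14,1],[0,0,0,0,0.1,-0.22,1],[0,0,0,0,0.1,-0.3,1],[0,0,0,0,0.1,-0.34,1],[0,0,0,0,0.1,-0.34,1]]]'; python3 rel.py; python3 sw.py; python3 grip.py|head -4
python3 - <<'E'
from h import *
from station import camera
t=camera("top");a=ld("top0")
for n,(r0,r1,c0,c1) in {"bearing":(215,236,356,378),"jar":(160,195,238,270)}.items():
    print(n,np.abs(t["pixels"][r0:r1,c0:c1].astype(int)-a["pixels"][r0:r1,c0:c1]).mean().round(1))
E
```

```text
clock: 13.9
ee_pos: [0.484, 0.1268, 0.0482]
eef_rot: [0.518, 3.099, 0.0]
wrist_force: [0.4, 1.8, -0.2]
finger_gap: -0.0
gripper_force: 0.7
clock: 14.9
ee_pos: [0.5028, 0.1751, 0.224]
eef_rot: [0.516, 3.091, 0.003]
wrist_force: [0.3, -0.2, 0.3]
finger_gap: 0.002
gripper_force: 0.0
t 14.9 tcp(gauge mm) [-99.   59.6 224. ] F(gauge) [ 0.3 -0.   0.3] tool axes in gauge [[-1.0, -0.0, 0.007], [-0.0, 1.0, 0.003], [-0.007, 0.003, -1.0]]
side 64 10 x -102.0 -95.0 y -4.0 -1.0 1.0 rgb [110. 115. 115.]
side 72 15 x -103.0 -95.0 y -4.0 -2.0 2.0 rgb [111. 117. 117.]
side 80 14 x -103.0 -94.0 y -5.0 -2.0 3.0 rgb [112. 118. 117.]
side 88 17 x -105.0 -94.0 y -5.0 -3.0 1.0 rgb [120. 125. 124.]
side 96 24 x -104.0 -93.0 y -5.0 -1.0 4.0 rgb [165. 172. 171.]
top 64 2 x -108.0 -107.0 y -1.0 0.0 2.0 rgb [40. 42. 38.]
top 88 1 x -105.0 -105.0 y -2.0 -2.0 -2.0 rgb [95. 97. 93.]
top 96 16 x -107.0 -95.0 y -3.0 4.0 8.0 rgb [211. 214. 209.]
top 104 11 x -105.0 -97.0 y -3.0 1.0 8.0 rgb [238. 240. 238.]
114 27 x -10.0 29.0 y -126.0 -125.0 -118.0
122 141 x -10.0 29.0 y -127.0 -123.0 -96.0
130 105 x -8.0 28.0 y -124.0 -99.0 -72.0
138 10 x 6.0 13.0 y -81.0 -75.0 -71.0
bearing 34.4
jar 52.2
```

The switch is back upright, the lever is still at its stop and the robot is clear. The pixel differences at the bearing and jar fit the lowered grip and the arm now blocking the top view. I'll hand in.

```bash
python3 -c "
from station import workorder
print(workorder.close_job())"
```

```text
the job is handed in; nothing more can be done
None
```

I handed the job in with the lift lever at its lower stop and the switch held about 0.37 rad to the right for about a second, then sprung back upright. No verdict came back. On my first try at the lever the fingers slid past the grip and the tool read about 48 N at the wrist; if that was the gripper's body pressing, it may have broken the 40 N limit. The hub and bearing looked unmoved in the last picture I viewed, before the switch push; the jar was partly hidden throughout, and I didn't measure where the foot rests on the hub.

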